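Slide the top test plate off its stack against the stop

TASK

Slide the top steel test plate sideways off its stack onto the ground rail where the stop bar stands, keeping it down on the faces rather than lifting it, and push it fully home and square against the stop with a steady push of about 10 N (never over 20 N) held for about a second. The plate must end flat on the rail without overhanging the rail's long edges, and let go. Do not shift the plates beneath it, and leave the load cell on the other rail and the things lying about where they are.

Things in the scene. Friction and masses are not known exactly. Their poses are not given: they have to be found in the camera images.
- fixture: Fixed grey base plate 100 x 340 x 12 mm on the bench; origin: centre of its underside, at bench height; y along its length. The stack stands at its middle. Two dark steel rails, 80 mm wide in x, reach from 44.5 to 165.5 mm either side of the middle; their flat tops are 28.5 mm above the bench, 1.5 mm below the underside of the stack's top plate. One rail carries the stop, the other a load cell.
- plate4: The plate to move, top of the stack: loose steel, 60 x 75 x 6 mm, 0.15 to 0.27 kg, held by friction only (ground steel on steel, 0.2 to 0.4); origin: centre of its underside, 30 mm above the bench at the start (its top at 36 mm; on the rail at 34.5 mm); y along its 75 mm length, within about 6 degrees of the fixture's y, its centre up to 6 mm off the fixture's middle.
- plate3: Loose steel plate of the same size right below the top one; origin at the centre of its underside, 24 mm above the bench. Must stay.
- plate2: Loose steel plate of the same size, third from the top; origin at the centre of its underside, 18 mm above the bench. Must stay.
- plate1: Loose steel plate of the same size, bottom of the stack; origin at the centre of its underside, 12 mm above the bench. Must stay.
- stop: Adjustable stop: two fixed grey cheeks (44 mm long in y) either side of one rail, 134 to 148 mm from the fixture's middle, on either side, axes as the fixture's; origin midway between them at the rail's top. Between them a rigid light metal bar, 80 x 16 x 12 mm, lies across the rail, clamped up to 5 mm off the origin in y either way: where is not measured, feel it. Seat the plate on its face to the stack.
- load_cell: A bystander, loose: a round steel load cell, 52 mm across, 30 mm high, standing on the rail without the stop; origin at the centre of its underside.
- flange: A bystander, loose: a round aluminium disc with a ring of holes and a dark hub, 72 mm across, 20 mm high, on the bench right of the fixture; origin at the centre of its underside.
- tape: A bystander, loose: a red pocket tape measure 70 x 65 x 38 mm on the bench left of the fixture; origin at the centre of its underside.
Not all that is in view belongs to the job. What is shaped like the plate4 but pink is not meant.

How it is judged (in metres and radians):
On the way, in this order (a step that is already met when the one before it is completed fails the run):
1. the top plate is more than half way over from the stack to the rail (horizontal distance between plate4 and fixture above 0.06 m), for 0.05 s.
2. the plate is pushed against the stop with 5 to 20 N for 0.4 s (contact force between plate4 and stop between 5 and 20 N), for 0.4 s.
At the end, for the whole second after the job is handed in: the plate lies flat on the rail and at rest, its edge where the stop bar can be (its centre 38.5 to 52.5 mm from the stop's origin along the rail) and square to the rail within 2.5 degrees, its centre within 12 mm of the rail's middle line, and the three other plates within 4 mm of where they were ((y of plate4 in the frame of stop between 0.0385 and 0.0525 m or y of plate4 in the frame of stop between -0.0525 and -0.0385 m) and x of plate4 in the frame of fixture between -0.012 and 0.012 m and angle between the y axis of plate4 and the y axis of fixture, either way round below 0.045 rad and height (world z) of plate4 between 0.027 and 0.03 m and angle between plate4's own z axis and vertical below 0.03 rad and linear speed of plate4 below 0.01 m/s and distance of each of plate1, plate2, plate3 from where it was at the start of the episode below 0.004 m); the robot touches nothing.
It fails at once if the plate is pressed on the stop with more than 20 N (contact force between plate4 and stop above 20 N).
It fails at once if the plate is lifted more than 5 mm off the faces, or tipped more than 9 degrees (height (world z) of plate4 above 0.035 m or angle between plate4's own z axis and vertical above 0.157 rad).
It fails at once if a plate beneath is shifted more than 4 mm (distance of any of plate1, plate2, plate3 from where it was at the start of the episode above 0.004 m).
It fails at once if the load cell or another bystander is moved more than 10 mm (distance of any of load_cell, flange, tape from where it was at the start of the episode above 0.01 m).
It also fails if it takes over 54 s, if anything falls off the work surface, if the arm or the gripper's body presses on something with over 40 N, if the wrist force passes 120 N, or if a joint passes its speed limit or range.

ROBOT

A 6-joint arm with a two-finger parallel gripper is mounted at the origin on the work surface. World frame = base frame: x ahead of the robot, y to its left, z up, the work surface at z = 0. Lengths are in mm, angles in degrees, forces in N, time in s.
With the tool pointing down it reaches from about 425 to 950 mm from the base axis. Payload 14.7 kg.
Tool frame: the origin (TCP) lies midway between the tips of the shut fingers; the grasp point (between the pads) lies 19 mm behind it (ctrl.grip_depth is the x of the grasp point in the tool frame, in mm); x points along the fingers, z is the direction in which the jaws open and shut, and the axes are right-handed (so a half turn about x gives the same grasp; the last joint's range is limited). The gripper opens to 85 mm and grips with 20 to 120 N. Pads are 22 mm wide; open, the fingers measure 114 mm over their backs; the gripper's body (76 mm by 85 mm) begins 54 mm behind the grasp point. The pads swing forward as they close: fully open they stand 13 mm farther back than shut.
Start: joints at [65.397, 27.513, 91.461, -0, 61.026, -2.67], TCP at [242.763, 602.958, 231.297] pointing down, gripper open.
Joint ranges: [-157.49, 157.49], [-46.99, 117.5], [13.45, 153.17], [-89.5, 269.5], [5.16, 153.95], [-167.48, 167.48]. Speed limits (degrees/s): [108.29, 108.29, 136.94, 172.46, 172.46, 172.46].

INTERFACE

Orientations are given as [roll, pitch, yaw] about the fixed x, y, z axes, in that order (R = Rz(yaw) Ry(pitch) Rx(roll)).
In Python, from workcell import ctrl gives the robot as it stands. The module is installed in compiled form; this text tells all that it offers.
- The arm moves only by the shell command python3 -m inch 'ROWS' [FORCE]. ROWS is a JSON object of lists of equal length, an entry for each row: "jaw": the closure, from -1 (fully open) to 1 (shut); "offset": the shift along the world's x, y, z each as a share of 100 mm, from -1 to 1, a list of three; "roll": the turn about the world's z as a share of 90 degrees, from -1 to 1. In form: {"jaw": [jaw, ...], "offset": [[x, y, z], ...], "roll": [roll, ...]}. A call has 1 to 8 rows; each row shifts and turns the pose as measured when the row begins; what a row does not reach is not made up. A row lasts 1/8 s, in which the tool goes at most 62.5 mm and 10.7 degrees, less where a joint would pass 70% of its speed; a pose out of reach is approached as far as the arm can. A call with a number of a shift or a turn outside -1 to 1 is refused whole. A call with a gripper value outside its range is refused whole. The fingers move at their own pace and stop on an object; FORCE is the grip in N (left out, the last holds). Time passes only in rows, so rows that do not move let the fingers close. It gives the time, the measured TCP pose, the force and the opening at its end, in the units of the state.
- ctrl.get_obs(): the state, without advancing time (a new reading comes with each control period).
- ctrl.snapshot(name): name is "scene" or "side" or "wrist"; returns the picture (480x640x3 uint8, red, green, blue); there is no depth.
- ctrl.camera_model(name): a dict with "intrinsics" (3x3 intrinsics, pixels), "R" (3x3) and "t" (3): a world point X has camera coordinates R X + t. Camera axes: x right, y down, z forward; pixel columns grow to the right and rows downward; lengths in mm; the calibration is good to about 2 mm. A picture is of the moment at which its call begins: read the wrist's pose just before it. camera_model takes no time and is no camera call; for the wrist camera it gives the pose at the moment of the call.
- ctrl.sign_off(): hands the job in, once; it reports no verdict.
Trained networks look in the newest picture that a camera, given by its name, has taken for a name from the list of things; names that differ only in an ending like _2 or _b are one class to them, and where a whole thing is asked for, a point or a joint stands for the part that bears it (a point fixed in the world has none). Each returns a list of dicts, best first, with "score" (0 to 1); they miss things now and then, are a little off and sometimes report something else, mostly with a low value. They report only what shows in the picture. A call takes as long as a camera call. They do not tell look-alikes from the thing itself.
- ctrl.look_for(camera, query): "xy" ([column, row] in pixels, amid what is visible of it).
The state is a dict: "time": time; "joints": joint angles; "joint_vel": joint speeds; "joint_torque": joint torques, N m; "tcp_pos": TCP position; "orientation": TCP orientation; "wrist_force": force on the tool from outside, world axes, zero at the start; "wrist_torque": the same for the moment, N m; "finger_gap": finger opening in mm.
Only numpy, scipy, OpenCV 4.12 (cv2) and the standard library are available. Lean on these libraries where they do the work, as an engineer would, in place of code of your own. Each camera call takes 0.05 s, during which the arm holds its last target.

## Working session

There is one attempt and no reset: what is moved stays moved. The work goes in short steps, Python scripts to look and compute and a shell command to move; the robot and the scene stay as the last step left them, time stands still between calls to the robot, and variables do not carry over. Pictures are saved under pics/ and viewed, and the job is handed in when it is done.

```bash
mkdir -p pics; ls
python3 - <<'E'
from workcell import ctrl
import cv2
o=ctrl.get_obs();print(o)
for n in ("scene","side","wrist"):
    im=ctrl.snapshot(n);cv2.imwrite(f"pics/{n}0.png",im[:,:,::-1])
    m=ctrl.camera_model(n);print(n,m)
    for q in ("fixture","plate4","stop","load_cell","flange","tape"):
        print(q,[(r['xy'],round(r['score'],2)) for r in ctrl.look_for(n,q)][:3])
print(ctrl.get_obs()['time'])
E
```

```text
pics
{'time': 0.0, 'joints': array([ 6.53979642e+01,  2.75502850e+01,  9.14945900e+01, -1.98224862e-04,
        6.10246193e+01, -2.66994777e+00]), 'joint_vel': array([ 0.0194088 ,  0.07728204, -0.11464069,  0.00341611,  0.0491919 ,
        0.00682643]), 'joint_torque': array([-1.30174299e-04, -9.50664353e+01, -4.30168319e+01, -1.20792297e-04,
        1.22084070e-02,  1.66458485e-04]), 'tcp_pos': array([242.58902542, 602.58970803, 230.66205019]), 'orientation': array([ 177.47292876,   89.93050542, -114.45906313]), 'wrist_force': array([-0.02505139,  0.05897445, -0.11598748]), 'wrist_torque': array([-0.0119805 , -0.0247305 , -0.01285283]), 'finger_gap': 85.20596022004604}
scene {'intrinsics': array([[564.42991889,   0.        , 324.51728612],
       [  0.        , 564.42991889, 242.75018379],
       [  0.        ,   0.        ,   1.        ]]), 'R': array([[ 0.49936599,  0.86628519, -0.01354913],
       [ 0.56592358, -0.33798554, -0.75199487],
       [-0.65602143,  0.36785289, -0.65902969]]), 't': array([-290.01719903, -271.93022925, 1756.58974724])}
fixture [([287.6, 285.6], 0.7)]
pla
[... 636 characters left out ...]
 0.71)]
plate4 [([355.4, 268.3], 0.86), ([350.6, 282.9], 0.66), ([406.9, 227.3], 0.63)]
stop [([292.0, 237.8], 0.69)]
load_cell [([417.7, 290.5], 0.74)]
flange [([453.2, 419.9], 0.77)]
tape [([241.0, 167.8], 0.6)]
wrist {'intrinsics': array([[357.05789197,   0.        , 324.10631833],
       [  0.        , 357.05789197, 241.02691097],
       [  0.        ,   0.        ,   1.        ]]), 'R': array([[ 3.73367738e-01,  9.27683384e-01, -2.67171462e-04],
       [ 8.91890263e-01, -3.58882707e-01,  2.75199858e-01],
       [ 2.55202453e-01, -1.02989036e-01, -9.61387001e-01]]), 't': array([-649.42240691,  -35.91532237,  379.42455276])}
fixture []
plate4 []
stop []
load_cell []
flange []
tape []
1.05
```

View pics/scene0.png

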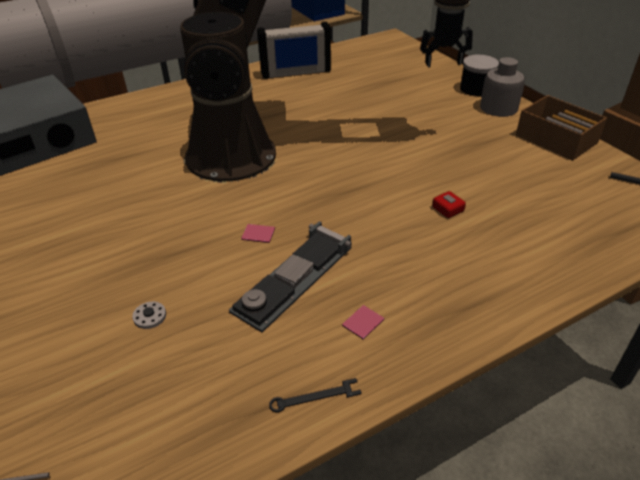

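View pics/side0.png

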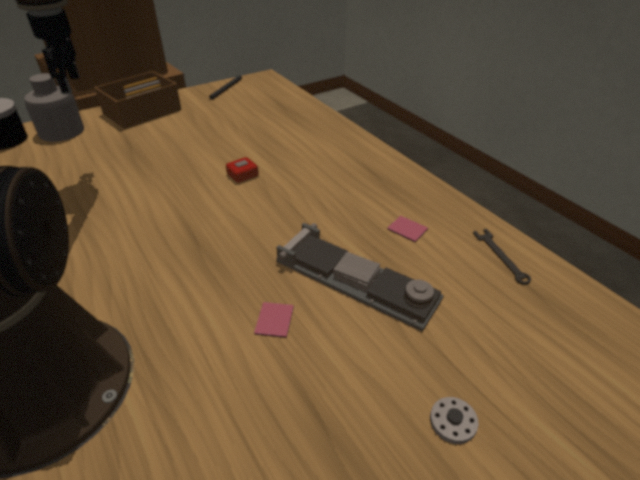

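View pics/wrist0.png

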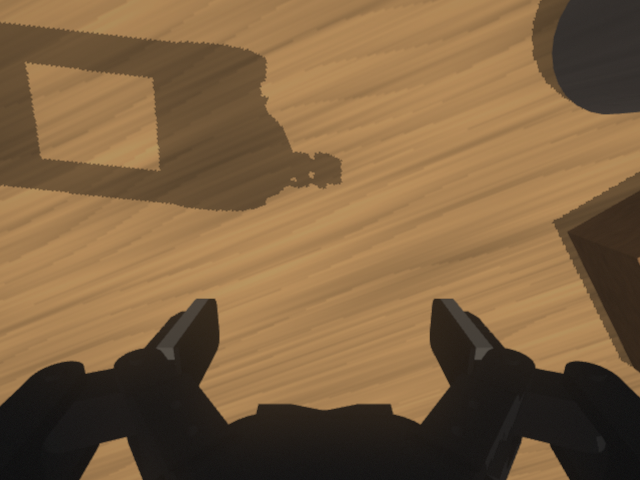

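The top of the stack is the grey plate at scene (294,269). The pink look-alikes lie on the bench at (259,231) and (361,321), so they're out. Next I work out rough positions.

```bash
cat > h.py <<'E'
from workcell import ctrl
import numpy as np, cv2
def p2w(m,uv,z):
    K,R,t=m["intrinsics"],m["R"],m["t"]
    d=R.T@np.linalg.inv(K)@np.array([uv[0],uv[1],1.]);c=-R.T@t
    return c+d*(z-c[2])/d[2]
def w2p(m,X):
    q=m["intrinsics"]@(m["R"]@np.array(X,float)+m["t"]);return q[:2]/q[2]
E
python3 - <<'E'
from h import *
for n,pts in dict(scene=dict(plate4=(293,266.7,36),stop=(335.8,237.1,34),cell=(250.1,304.2-5,58),flange=(147,315,15),tape=(448,205,25)),
 side=dict(plate4=(355.4,268.3,36),stop=(300,240,34),cell=(419,289,58),flange=(453,420,15),tape=(241,168,25))).items():
    m=ctrl.camera_model(n)
    for k,(u,v,z) in pts.items(): print(n,k,p2w(m,(u,v),z).round(1))
m=ctrl.camera_model("wrist");print("wristcam",(-m["R"].T@m["t"]).round(1),ctrl.get_obs()["tcp_pos"])
import cv2
a=cv2.imread("pics/scene0.png")[210:340,215:375];cv2.imwrite("pics/sc_crop.png",cv2.resize(a,None,fx=4.5,fy=4.5,interpolation=cv2.INTER_CUBIC))
E
```

```text
scene plate4 [577.9 -83.1  36. ]
scene stop [535.9  58.8  34. ]
scene cell [ 641.6 -219.3   58. ]
scene flange [ 529.8 -422.    15. ]
scene tape [567.8 389.5  25. ]
side plate4 [574.2 -84.9  36. ]
side stop [527.4  51.7  34. ]
side cell [ 625.7 -210.9   58. ]
side flange [ 515.1 -417.3   15. ]
side tape [554.1 397.6  25. ]
wristcam [177.7 628.6 374.5] [242.75619908 602.94794434 231.30282025]
```

View pics/sc_crop.png

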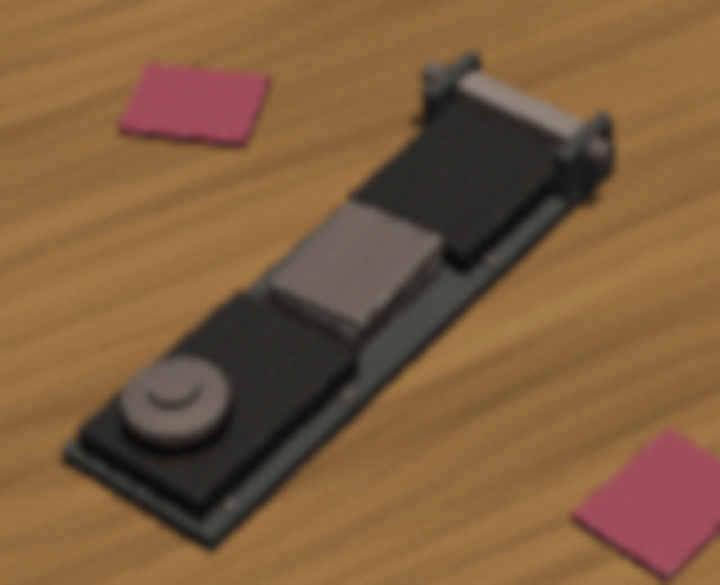

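```bash
cat >> h.py <<'E'
from scipy.spatial.transform import Rotation as Ro
def jawdir():
    o=ctrl.get_obs();R=Ro.from_euler('xyz',o["orientation"],degrees=True).as_matrix()
    return np.degrees(np.arctan2(R[1,2],R[0,2])),R,o
E
python3 - <<'E'
from h import *
a,R,o=jawdir();print(a,R.round(3),o['joints'].round(1))
m=ctrl.camera_model("wrist");c=-m["R"].T@m["t"]
print("cam in tool",(R.T@(c-o['tcp_pos'])).round(1),"fwd",m["R"][2],"right",m['R'][0])
E
```

```text
68.0671360850617 [[ 0.    -0.928  0.374]
 [-0.     0.374  0.928]
 [-1.    -0.    -0.   ]] [65.4 27.5 91.5 -0.  61.  -2.7]
cam in tool [-143.2   70.    -0.5] fwd [ 0.25519496 -0.10300522 -0.96138726] right [ 3.73367797e-01  9.27683355e-01 -2.85679810e-04]
```

```bash
python3 -m inch '{"jaw":[-1,-1,-1,-1,-1,-1,-1,-1],"offset":[[0.27,-0.56,0],[0.27,-0.56,0],[0.27,-0.56,0],[0.27,-0.56,0],[0.27,-0.56,0],[0.27,-0.56,0],[0.27,-0.56,0],[0.27,-0.56,0]],"roll":[-0.07,-0.07,-0.07,-0.07,-0.07,-0.07,-0.07,-0.07]}' 20
python3 -c "
from h import *
print(jawdir()[0])"
```

```text
time: 2.05
tcp_pos: [458.8, 152.7, 232.1]
orientation: [-0.4, 89.7, 16.0]
wrist_force: [0.6, 0.2, 0.7]
finger_gap: 85.2
16.479523622873604
```

```bash
python3 -m inch '{"jaw":[-1,-1,-1,-1,-1],"offset":[[0.27,-0.55,0],[0.27,-0.55,0],[0.27,-0.55,0],[0.27,-0.45,0],[0,0,0]],"roll":[0,0,0,0,0]}'
python3 - <<'E'
from h import *
print(jawdir()[0])
m=ctrl.camera_model("wrist")
im=ctrl.snapshot("wrist");cv2.imwrite("pics/w1.png",im[:,:,::-1]);np.save("w1.npy",im)
import pickle;pickle.dump(m,open("w1.pkl","wb"))
E
```

```text
time: 2.68
tcp_pos: [570.3, -66.7, 233.2]
orientation: [-8.5, 89.4, 7.5]
wrist_force: [-0.4, -0.2, 0.1]
finger_gap: 85.8
16.08076275293794
```

View pics/w1.png

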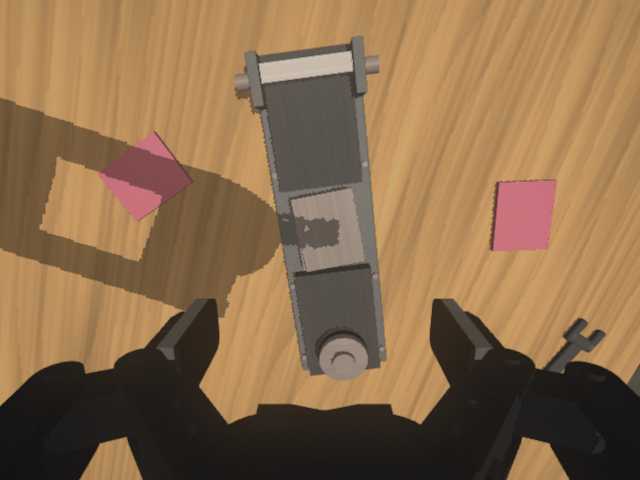

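Wrist view: grey top plate at about (328,230), stop bar at (307,67), load cell at (343,355). The pink look-alikes are at (145,177) and (523,215). Enlarging to confirm and measure the corners.

Run:
```python
from h import *
a=cv2.imread("pics/w1.png")
c=a[35:110,225:385];cv2.imwrite("pics/c1.png",cv2.resize(c,None,fx=5,fy=5,interpolation=cv2.INTER_CUBIC))
c=a[165:285,260:400];cv2.imwrite("pics/c2.png",cv2.resize(c,None,fx=5,fy=5,interpolation=cv2.INTER_CUBIC))
```

```text
(no output)
```

View pics/c1.png

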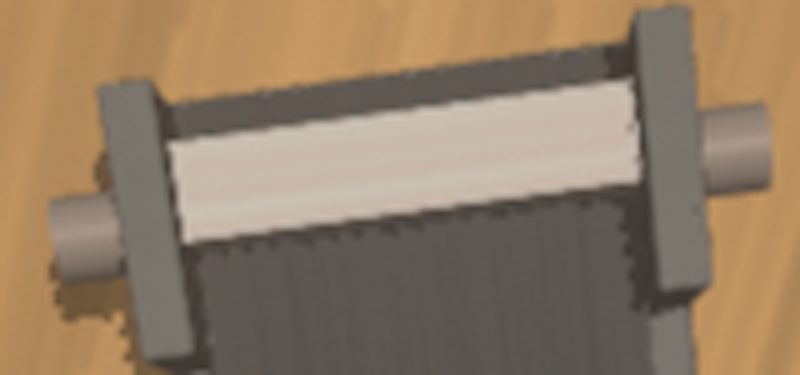

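View pics/c2.png

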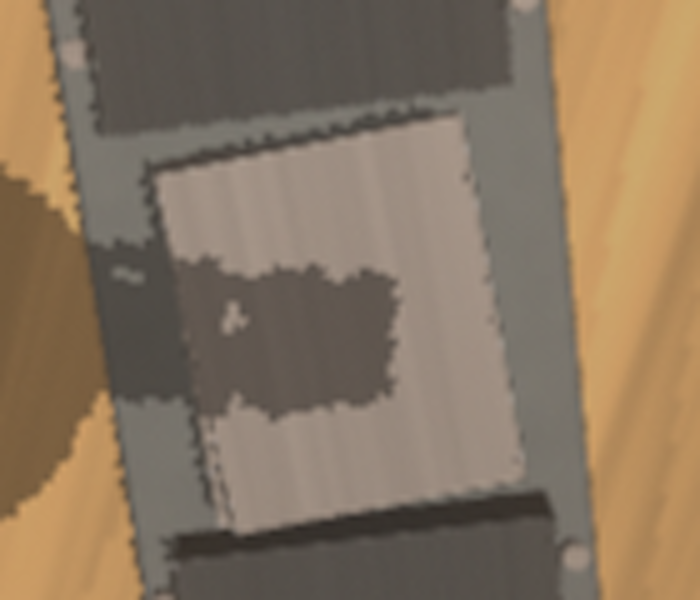

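```bash
cat > m1.py <<'E'
from h import *
import pickle
m=pickle.load(open("w1.pkl","rb"))
f=lambda uv,z:p2w(m,uv,z)
P=np.array([f(p,36) for p in [(291.4,200),(352.4,187.6),(364.4,260),(307.6,271.6)]])
ang=lambda a,b:np.degrees(np.arctan2(*(b-a)[[1,0]]))
print("plate",P[:,:2].round(1).tolist(),"c",P.mean(0).round(1),"sides",[np.linalg.norm(P[i]-P[i-1]).round(1) for i in range(4)])
print("x axis ang",ang(P[0],P[1]),ang(P[3],P[2]),"y-90",ang(P[3],P[0])-90,ang(P[2],P[1])-90)
B=[f(p,40.5) for p in [(262.4,83.6),(353,71.6),(259,64),(351.4,51)]]
print("bar",np.round(B,1).tolist(),ang(B[0],B[1]),ang(B[2],B[3]),np.linalg.norm(B[0]-B[1]))
S=[f(p,28.5) for p in [(279.6,191.6),(362.4,181.6)]];C=[f(p,28.5) for p in [(294.4,276),(371,268)]]
print("rail",np.round(S,1).tolist(),ang(*S),np.round(C,1).tolist(),ang(*C))
L=[f(p,12) for p in [(271,165),(290,279)]];Rr=[f(p,12) for p in [(369.6,165),(379.4,283)]]
print("base",np.round(L+Rr,1).tolist(),ang(L[1],L[0])-90,ang(Rr[1],Rr[0])-90)
ctr=(sum(S)+sum(C))/4;print("fixture ctr",ctr)
# fixture-frame
for yaw in (np.radians(float(__import__('sys').argv[1])),):
    c,s=np.cos(yaw),np.sin(yaw);R=np.array([[c,s],[-s,c]])
    g=lambda q:(R@(np.array(q)[:2]-ctr[:2])).round(1).tolist()
    print("fix frame: plate",g(P.mean(0)),"bar",[g(b) for b in B],"rail",[g(q) for q in S+C],"base",[g(q) for q in L+Rr])
E
python3 m1.py 16.5
```

```text
plate [[538.1, -62.6], [590.8, -35.2], [624.2, -101.4], [572.4, -129.0]] c [581.4 -82.   36. ] sides [np.float64(74.7), np.float64(59.5), np.float64(74.1), np.float64(58.7)]
x axis ang 27.51904169940864 28.134559048959456 y-90 27.3503831807555 26.748896768951454
bar [[488.4, 29.6, 40.5], [561.0, 60.6, 40.5], [482.0, 43.9, 40.5], [554.9, 75.5, 40.5]] 23.11783611071215 23.46805010060577 78.98388214162733
rail [[524.7, -59.2, 28.5], [599.3, -27.7, 28.5]] 22.878322602999287 [[561.0, -140.3, 28.5], [635.1, -110.1, 28.5]] 22.225044621634197
base [[508.8, -38.6, 12.0], [557.8, -151.7, 12.0], [603.6, -11.3, 12.0], [653.6, -129.4, 12.0]] 23.424308059416674 22.93949514496623
fixture ctr [580.03706436 -84.33140356  28.5       ]
fix frame: plate [1.9, 1.8] bar [[-55.5, 135.3], [22.9, 144.4], [-57.6, 150.8], [21.3, 160.4]] rail [[-45.9, 39.8], [34.6, 48.8], [-34.2, -48.3], [45.5, -40.3]] base [[-55.3, 64.1], [-40.4, -58.3], [43.3, 63.3], [57.7, -64.1]]
```

```bash
python3 m1.py 23.0 | tail -1
```

```text
fix frame: plate [2.1, 1.6] bar [[-39.9, 140.7], [39.1, 140.9], [-40.1, 156.3], [39.4, 157.0]] rail [[-41.1, 44.7], [39.9, 44.6], [-39.4, -44.1], [40.6, -45.2]] base [[-47.7, 69.9], [-46.8, -53.3], [50.2, 58.0], [50.1, -70.2]]
```

Confirmed: the grey plate on the stack is the one meant. The fixture centre is about (580,-84.5) with yaw 23°. The plate sits at (2.1,1.6) in the fixture frame with yaw 27.5°, and the bar face is at about y=140.8. First I'll feel the rail height with the jaw at about 62 mm over the free rail.

```bash
cat > st.py <<'E'
from h import *
a,R,o=jawdir();y=np.radians(23);c,s=np.cos(y),np.sin(y);F=np.array([[c,s],[-s,c]])
p=o['tcp_pos']
print("t %.2f fixxy"%o['time'],(F@(p[:2]-[580,-84.5])).round(2),"z %.2f"%p[2],"jaw-23 %.2f"%(a-23),"gap %.2f"%o['finger_gap'],"Ffix",(F@o['wrist_force'][:2]).round(2),"Fz %.2f"%o['wrist_force'][2],"Tq",o['wrist_torque'].round(2),"tilt",R[:,0].round(4))
E
python3 -m inch '{"jaw":[-0.42,-0.42,-0.42,-0.42,-0.42],"offset":[[-0.12,0.3,-0.4],[-0.11,0.3,-0.5],[0,0,-0.5],[0,0,-0.2],[0,0,0]],"roll":[0.04,0.04,0,0,0]}' 20; python3 st.py
```

```text
time: 3.35
tcp_pos: [543.0, 0.8, 70.6]
orientation: [-4.5, 89.4, 19.2]
wrist_force: [0.2, 0.8, 0.9]
finger_gap: 60.7
t 3.35 fixxy [-0.77 92.97] z 70.61 jaw-23 0.74 gap 60.69 Ffix [0.44 0.63] Fz 0.88 Tq [ 0.03 -0.    0.01] tilt [ 0.0103  0.0036 -0.9999]
```

```bash
python3 -m inch '{"jaw":[-0.42,-0.42,-0.42],"offset":[[0,-0.05,-0.25],[0,-0.02,-0.1],[0,0,0]],"roll":[0,0,0]}'; python3 st.py; python3 -m inch '{"jaw":[-0.42,-0.42,-0.42,-0.42],"offset":[[0,0,-0.03],[0,0,-0.03],[0,0,-0.02],[0,0,0]],"roll":[0,0,0,0]}'; python3 st.py
```

```text
time: 3.72
tcp_pos: [544.2, -5.0, 38.1]
orientation: [-9.3, 89.2, 14.5]
wrist_force: [0.3, -0.2, -1.1]
finger_gap: 60.5
t 3.73 fixxy [-1.85 87.17] z 38.08 jaw-23 0.83 gap 60.52 Ffix [ 0.23 -0.31] Fz -1.13 Tq [0.01 0.   0.06] tilt [ 0.0137  0.0035 -0.9999]
time: 4.22
tcp_pos: [545.6, -4.8, 31.9]
orientation: [-12.5, 89.0, 11.3]
wrist_force: [-0.1, -0.1, -0.1]
finger_gap: 60.2
t 4.22 fixxy [-0.51 86.8 ] z 31.93 jaw-23 0.83 gap 60.19 Ffix [-0.18 -0.08] Fz -0.10 Tq [-0.01  0.03 -0.04] tilt [ 0.0169  0.0034 -0.9999]
```

```bash
python3 -m inch '{"jaw":[-0.42,-0.42],"offset":[[0,0,-0.03],[0,0,-0.02]],"roll":[0,0]}'; python3 st.py; python3 -m inch '{"jaw":[-0.42,-0.42],"offset":[[0,0,-0.02],[0,0,-0.01]],"roll":[0,0]}'; python3 st.py
```

```text
time: 4.47
tcp_pos: [545.8, -4.9, 26.8]
orientation: [-12.9, 89.0, 11.0]
wrist_force: [-0.4, -0.5, -0.6]
finger_gap: 60.3
t 4.47 fixxy [-0.4 86.7] z 26.83 jaw-23 0.83 gap 60.32 Ffix [-0.53 -0.29] Fz -0.61 Tq [-0.01  0.04  0.03] tilt [ 0.0173  0.0033 -0.9998]
time: 4.72
tcp_pos: [545.6, -4.8, 23.6]
orientation: [-12.5, 89.0, 11.3]
wrist_force: [-4.7, -0.7, 25.3]
finger_gap: 60.8
t 4.72 fixxy [-0.52 86.75] z 23.62 jaw-23 0.83 gap 60.80 Ffix [-4.62  1.21] Fz 25.29 Tq [-0.31  1.38 -0.04] tilt [ 0.0169  0.0034 -0.9999]
```

```bash
python3 -m inch '{"jaw":[-1,-1,-1,-1],"offset":[[0,0,0.26],[0.18,-0.39,0.02],[0.17,-0.38,0],[0,0,0]],"roll":[0,0.02,0.02,0]}'; python3 st.py
python3 - <<'E'
from h import *
print(jawdir()[2]['tcp_pos']-[581.3,-82.2,0])
im=ctrl.snapshot("wrist");cv2.imwrite("pics/w2.png",im[:,:,::-1])
E
```

```text
time: 5.22
tcp_pos: [581.5, -83.5, 52.5]
orientation: [-14.2, 89.0, 13.4]
wrist_force: [-0.3, -0.2, 0.6]
finger_gap: 85.6
t 5.22 fixxy [1.8  0.28] z 52.48 jaw-23 4.63 gap 85.59 Ffix [-0.37 -0.01] Fz 0.57 Tq [-0.06 -0.01  0.03] tilt [ 0.0166  0.004  -0.9999]
[ 0.24538227 -1.34393513 52.48026597]
```

View pics/w2.png

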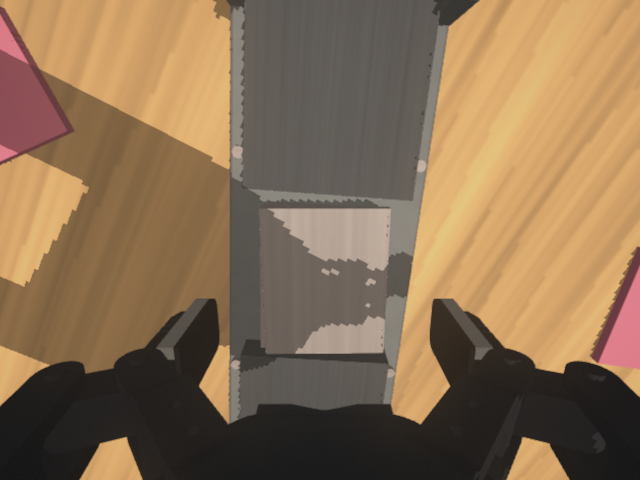

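The plate spans (260–390, 208–353), centred and square between the open pads. Going down.

```bash
python3 -m inch '{"jaw":[-0.8,-0.8,-0.8],"offset":[[0,0.01,-0.15],[0,0,-0.09],[0,0,0]],"roll":[0,0,0]}'; python3 st.py
```

```text
time: 5.65
tcp_pos: [578.5, -79.1, 25.6]
orientation: [-5.5, 89.2, 22.2]
wrist_force: [-0.3, 0.6, 0.2]
finger_gap: 76.7
t 5.65 fixxy [0.74 5.55] z 25.63 jaw-23 4.69 gap 76.73 Ffix [-0.04  0.67] Fz 0.23 Tq [0.04 0.03 0.  ] tilt [ 0.0125  0.0051 -0.9999]
```

```bash
python3 -m inch '{"jaw":[-0.8,-0.8],"offset":[[0.02,-0.03,0.018],[0,0,0]],"roll":[0,0]}'; python3 st.py
```

```text
time: 5.9
tcp_pos: [580.6, -81.7, 27.5]
orientation: [-4.6, 89.2, 23.2]
wrist_force: [-0.4, -0.3, 1.0]
finger_gap: 76.9
t 5.90 fixxy [1.62 2.4 ] z 27.45 jaw-23 4.74 gap 76.92 Ffix [-0.45 -0.1 ] Fz 1.01 Tq [-0.01 -0.02 -0.02] tilt [ 0.0122  0.0052 -0.9999]
```

```bash
python3 -m inch '{"jaw":[-0.5,-0.42,-0.35,-0.35],"offset":[[0,0,0],[0,0,0],[0,0,0],[0,0,0]],"roll":[0,0,0,0]}' 20; python3 st.py;python3 - <<'E'
from h import *
im=ctrl.snapshot("wrist");cv2.imwrite("pics/w3.png",im[:,:,::-1])
E
```

```text
time: 6.4
tcp_pos: [580.9, -81.8, 28.2]
orientation: [-7.0, 89.2, 20.8]
wrist_force: [0.8, 0.7, -1.4]
finger_gap: 58.8
t 6.40 fixxy [1.88 2.17] z 28.23 jaw-23 4.73 gap 58.77 Ffix [1.03 0.31] Fz -1.42 Tq [ 0.05 -0.03  0.05] tilt [ 0.0132  0.005  -0.9999]
```

View pics/w3.png

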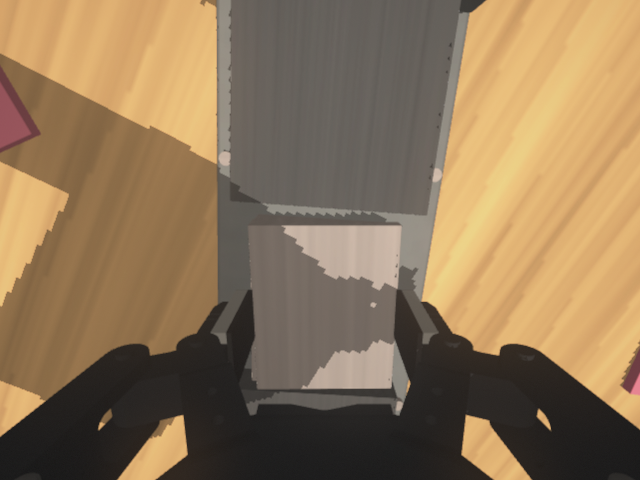

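```bash
python3 -m inch '{"jaw":[0,0],"offset":[[0,0,-0.007],[0,0,0]],"roll":[0,0]}' 20; python3 st.py
```

```text
time: 6.7
tcp_pos: [581.0, -81.8, 28.2]
orientation: [-7.6, 89.2, 20.1]
wrist_force: [-0.5, -0.8, -0.5]
finger_gap: 58.8
t 6.70 fixxy [1.94 2.1 ] z 28.24 jaw-23 4.73 gap 58.75 Ffix [-0.8  -0.51] Fz -0.51 Tq [-0.01  0.03  0.03] tilt [ 0.0135  0.0049 -0.9999]
```

```bash
python3 -m inch '{"jaw":[0,0,0],"offset":[[-0.024,0.055,0],[-0.024,0.055,0],[0,0,0]],"roll":[0,0,0]}' 20; python3 st.py
```

```text
time: 7.08
tcp_pos: [575.9, -69.9, 28.2]
orientation: [-8.0, 89.2, 19.7]
wrist_force: [-0.7, 1.0, 1.9]
finger_gap: 59.0
t 7.08 fixxy [ 1.91 15.03] z 28.20 jaw-23 4.73 gap 58.98 Ffix [-0.28  1.25] Fz 1.92 Tq [0.09 0.14 0.02] tilt [ 0.0138  0.0049 -0.9999]
```

Run:
```python
from h import *
im=ctrl.snapshot("wrist");cv2.imwrite("pics/w4.png",im[:,:,::-1])
```

```text
(no output)
```

View pics/w4.png

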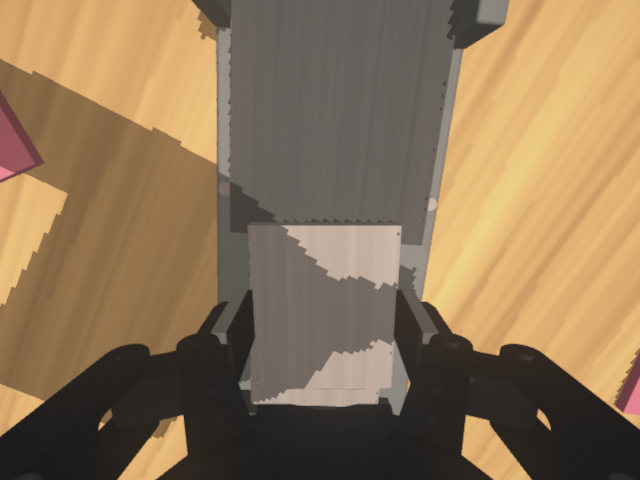

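The plate at (325,315) moves with the grip, and plate3 shows behind it at (315,397), still in place. Continuing the slide while squaring to the rail.

```bash
python3 -m inch '{"jaw":[0,0,0,0,0,0,0],"offset":[[-0.048,0.105,0],[-0.048,0.105,0],[-0.048,0.105,0],[-0.048,0.105,0],[-0.048,0.105,0],[-0.048,0.105,0],[0,0,0]],"roll":[-0.009,-0.009,-0.009,-0.009,-0.009,-0.009,0]}' 20; python3 st.py
```

```text
time: 8.0
tcp_pos: [544.1, -1.9, 27.8]
orientation: [-6.1, 89.2, 16.4]
wrist_force: [-0.1, 0.6, -1.5]
finger_gap: 58.5
t 8.00 fixxy [-0.8  90.03] z 27.79 jaw-23 -0.46 gap 58.48 Ffix [0.15 0.57] Fz -1.52 Tq [ 0.   -0.01  0.01] tilt [ 0.0128  0.0038 -0.9999]
```

Run:
```python
from h import *
im=ctrl.snapshot("wrist");cv2.imwrite("pics/w5.png",im[:,:,::-1])
im=ctrl.snapshot("side");c=im[200:340,250:460,::-1];cv2.imwrite("pics/s5.png",cv2.resize(c,None,fx=3.8,fy=3.8,interpolation=cv2.INTER_CUBIC))
```

```text
(no output)
```

View pics/w5.png

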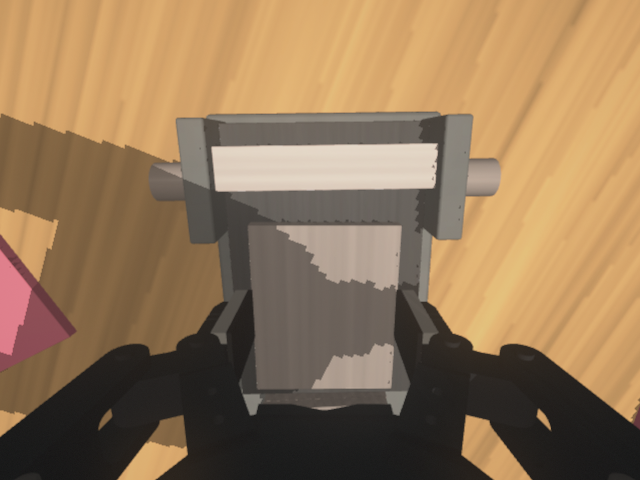

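View pics/s5.png

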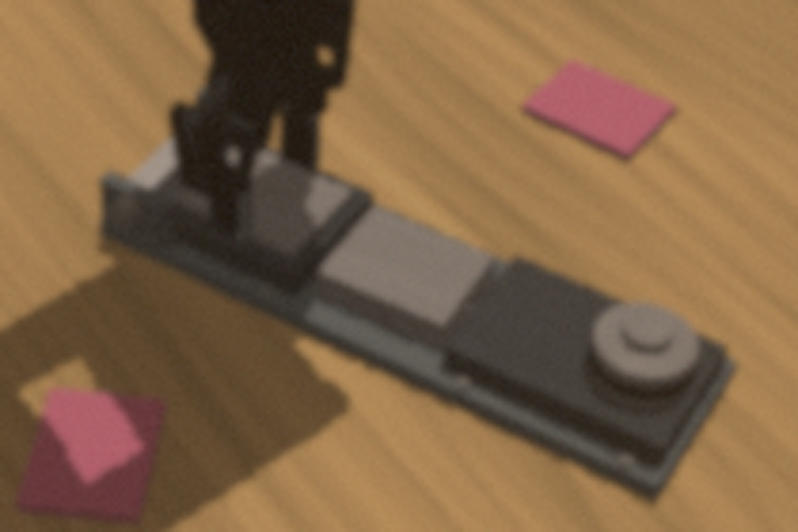

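```bash
python3 -m inch '{"jaw":[0,0],"offset":[[0.003,0,-0.008],[0,0,-0.005]],"roll":[0.003,0]}' 20; python3 st.py;  python3 -m inch '{"jaw":[0,0],"offset":[[-0.012,0.028,-0.003],[-0.012,0.028,0]],"roll":[0,0]}' 20; python3 st.py
```

```text
time: 8.35
tcp_pos: [545.6, -3.3, 26.6]
orientation: [-8.2, 89.2, 14.6]
wrist_force: [-1.9, 1.8, 8.8]
finger_gap: 59.1
t 8.35 fixxy [ 0.11 88.22] z 26.65 jaw-23 -0.20 gap 59.14 Ffix [-1.06  2.44] Fz 8.77 Tq [0.25 0.39 0.03] tilt [ 0.0141  0.0037 -0.9999]
time: 8.6
tcp_pos: [544.3, 1.6, 26.8]
orientation: [-10.7, 89.1, 12.1]
wrist_force: [-0.4, -0.3, -1.2]
finger_gap: 58.7
t 8.60 fixxy [ 0.75 93.2 ] z 26.76 jaw-23 -0.25 gap 58.72 Ffix [-0.5  -0.12] Fz -1.23 Tq [-0.09 -0.02 -0.02] tilt [ 0.0159  0.0034 -0.9999]
```

```bash
python3 -m inch '{"jaw":[0,0,0],"offset":[[-0.014,0.025,0],[-0.012,0.025,0],[0,0,0]],"roll":[0,0,0]}' 20; python3 st.py
```

```text
time: 8.98
tcp_pos: [541.5, 6.8, 26.7]
orientation: [-10.5, 89.1, 12.2]
wrist_force: [-0.9, 0.6, -0.0]
finger_gap: 58.7
t 8.97 fixxy [ 0.24 99.11] z 26.73 jaw-23 -0.26 gap 58.65 Ffix [-0.58  0.89] Fz -0.02 Tq [ 0.06  0.12 -0.08] tilt [ 0.0158  0.0034 -0.9999]
```

```bash
python3 -m inch '{"jaw":[0,0],"offset":[[-0.005,0.011,0],[-0.004,0.009,0]],"roll":[0,0]}' 20; python3 st.py; python3 -m inch '{"jaw":[0,0],"offset":[[-0.002,0.007,0],[0,0,0]],"roll":[0,0]}' 20; python3 st.py
```

```text
time: 9.22
tcp_pos: [540.7, 8.9, 26.8]
orientation: [-10.7, 89.1, 12.0]
wrist_force: [1.0, -0.2, 0.2]
finger_gap: 58.8
t 9.22 fixxy [  0.26 101.31] z 26.75 jaw-23 -0.26 gap 58.83 Ffix [ 0.8  -0.59] Fz 0.23 Tq [-0.1  -0.    0.09] tilt [ 0.0159  0.0034 -0.9999]
time: 9.48
tcp_pos: [540.4, 9.6, 26.8]
orientation: [-10.6, 89.1, 12.1]
wrist_force: [0.6, 0.3, 0.8]
finger_gap: 59.2
t 9.47 fixxy [  0.36 102.13] z 26.75 jaw-23 -0.26 gap 59.19 Ffix [0.64 0.08] Fz 0.77 Tq [ 0.02  0.1  -0.01] tilt [ 0.0159  0.0034 -0.9999]
```

```bash
python3 -m inch '{"jaw":[0],"offset":[[-0.003,0.006,0]],"roll":[0]}' 20; python3 st.py; python3 -m inch '{"jaw":[0],"offset":[[-0.003,0.006,0]],"roll":[0]}' 20; python3 st.py
```

```text
time: 9.6
tcp_pos: [540.2, 10.2, 26.8]
orientation: [-10.8, 89.1, 12.0]
wrist_force: [-0.1, -0.4, 0.8]
finger_gap: 59.1
t 9.60 fixxy [  0.36 102.76] z 26.77 jaw-23 -0.26 gap 59.11 Ffix [-0.2  -0.32] Fz 0.83 Tq [-0.06  0.03  0.  ] tilt [ 0.016   0.0034 -0.9999]
time: 9.72
tcp_pos: [539.9, 10.8, 26.7]
orientation: [-10.8, 89.1, 11.9]
wrist_force: [-0.1, -0.3, 1.0]
finger_gap: 58.7
t 9.72 fixxy [  0.29 103.43] z 26.74 jaw-23 -0.26 gap 58.72 Ffix [-0.2  -0.23] Fz 0.97 Tq [-0.16  0.03 -0.  ] tilt [ 0.016   0.0034 -0.9999]
```

```bash
python3 -m inch '{"jaw":[0],"offset":[[-0.003,0.006,0]],"roll":[0]}' 20; python3 st.py
```

```text
time: 9.85
tcp_pos: [539.6, 11.4, 26.8]
orientation: [-11.2, 89.1, 11.6]
wrist_force: [1.5, -3.9, 0.7]
finger_gap: 58.7
t 9.85 fixxy [  0.31 104.03] z 26.76 jaw-23 -0.26 gap 58.75 Ffix [-0.17 -4.21] Fz 0.68 Tq [-0.81 -0.24  0.16] tilt [ 0.0162  0.0033 -0.9999]
```

Contact felt at y≈104 (4 N). Raising to about 10 N.

```bash
python3 -m inch '{"jaw":[0],"offset":[[-0.002,0.004,0]],"roll":[0]}' 20; python3 st.py
```

```text
time: 9.98
tcp_pos: [539.7, 11.5, 26.8]
orientation: [-12.7, 89.0, 10.1]
wrist_force: [1.2, -7.6, -1.7]
finger_gap: 58.7
t 9.97 fixxy [  0.41 104.17] z 26.77 jaw-23 -0.23 gap 58.71 Ffix [-1.87 -7.51] Fz -1.69 Tq [-1.23 -0.21  0.23] tilt [ 0.0166  0.003  -0.9999]
```

```bash
python3 -m inch '{"jaw":[0],"offset":[[-0.003,0.004,0]],"roll":[0]}' 20; python3 st.py
```

```text
time: 10.1
tcp_pos: [539.7, 11.6, 26.8]
orientation: [-14.3, 89.0, 8.5]
wrist_force: [1.1, -7.8, -2.0]
finger_gap: 58.9
t 10.10 fixxy [  0.42 104.2 ] z 26.79 jaw-23 -0.21 gap 58.89 Ffix [-2.02 -7.58] Fz -1.98 Tq [-1.29 -0.24  0.23] tilt [ 0.0171  0.0026 -0.9998]
```

```bash
python3 -m inch '{"jaw":[0,0],"offset":[[-0.003,0.005,0],[-0.003,0.005,0]],"roll":[0,0]}' 20; python3 st.py
```

```text
time: 10.35
tcp_pos: [539.8, 11.6, 26.9]
orientation: [-18.0, 88.9, 4.8]
wrist_force: [1.4, -9.0, -1.2]
finger_gap: 59.1
t 10.35 fixxy [  0.52 104.21] z 26.86 jaw-23 -0.16 gap 59.09 Ffix [-2.25 -8.85] Fz -1.16 Tq [-1.46 -0.26  0.23] tilt [ 0.0184  0.0016 -0.9998]
```

```bash
python3 -m inch '{"jaw":[0,0,0,0],"offset":[[-0.004,0.005,0],[-0.004,0.005,0],[-0.004,0.005,0],[-0.004,0.005,0]],"roll":[0,0,0,0]}' 20; python3 st.py
```

```text
time: 10.85
tcp_pos: [539.8, 11.7, 27.0]
orientation: [-24.0, 88.8, -1.1]
wrist_force: [1.4, -7.9, -1.4]
finger_gap: 58.7
t 10.85 fixxy [  0.56 104.22] z 27.05 jaw-23 -0.08 gap 58.72 Ffix [-1.83 -7.83] Fz -1.39 Tq [-1.42 -0.32  0.21] tilt [ 2.130e-02 -4.000e-04 -9.998e-01]
```

```bash
python3 -m inch '{"jaw":[0,0,0,0],"offset":[[-0.004,0.005,0],[-0.004,0.005,0],[-0.004,0.005,0],[-0.004,0.005,0]],"roll":[0,0,0,0]}' 20; python3 st.py
python3 - <<'E'
from h import *
im=ctrl.snapshot("wrist");cv2.imwrite("pics/w6.png",im[:,:,::-1])
E
```

```text
time: 11.35
tcp_pos: [539.9, 11.7, 27.2]
orientation: [-28.4, 88.6, -5.4]
wrist_force: [2.0, -8.4, -2.1]
finger_gap: 58.7
t 11.35 fixxy [  0.66 104.24] z 27.24 jaw-23 0.01 gap 58.75 Ffix [-1.44 -8.49] Fz -2.11 Tq [-1.38 -0.23  0.21] tilt [ 0.0244 -0.0023 -0.9997]
```

View pics/w6.png

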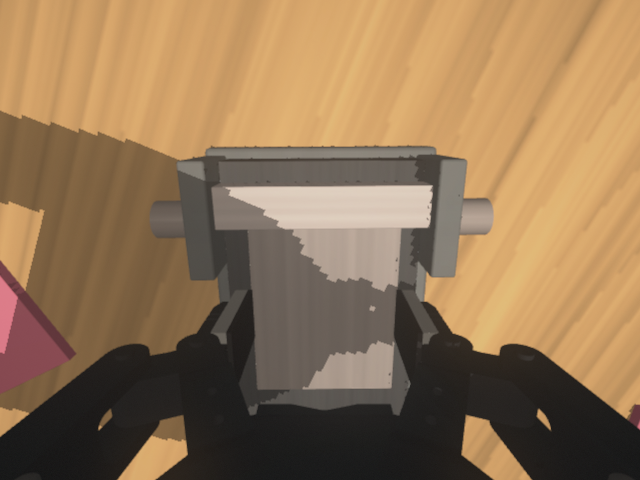

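The plate's front edge (248–403, row 229) lies flush along the bar, at about 8 N. I'll hold a little harder, near 10 N, for another second.

```bash
python3 -m inch '{"jaw":[0,0,0],"offset":[[-0.004,0.006,0],[-0.005,0.006,-0.001],[-0.005,0.006,-0.001]],"roll":[0,0,0]}' 20; python3 st.py
```

```text
time: 11.78
tcp_pos: [539.9, 11.8, 27.2]
orientation: [-31.5, 88.4, -8.4]
wrist_force: [1.2, -9.8, -0.5]
finger_gap: 59.0
t 11.78 fixxy [  0.75 104.27] z 27.24 jaw-23 0.08 gap 59.01 Ffix [-2.71 -9.55] Fz -0.46 Tq [-1.65 -0.3   0.24] tilt [ 0.027  -0.004  -0.9996]
```

```bash
python3 -m inch '{"jaw":[0,0,0,0,0,0],"offset":[[-0.004,0.006,0],[-0.005,0.006,-0.001],[-0.005,0.006,-0.001],[-0.005,0.006,-0.001],[-0.005,0.006,-0.001],[-0.005,0.006,-0.001]],"roll":[0,0,0,0,0,0]}' 20; python3 st.py
```

```text
time: 12.52
tcp_pos: [540.1, 11.8, 27.3]
orientation: [-35.9, 88.1, -12.7]
wrist_force: [2.5, -10.2, -1.3]
finger_gap: 59.1
t 12.53 fixxy [  0.91 104.28] z 27.26 jaw-23 0.20 gap 59.11 Ffix [ -1.7  -10.41] Fz -1.31 Tq [-1.66 -0.27  0.2 ] tilt [ 0.0324 -0.0073 -0.9994]
```

```bash
python3 -m inch '{"jaw":[0,-0.3,-0.6,-0.8,-0.8],"offset":[[0,0,0],[0,0,0],[0,0,0],[0,0,0],[0,0,0]],"roll":[0,0,0,0,0]}' 20; python3 st.py
python3 -m inch '{"jaw":[-0.8,-0.8,-0.8],"offset":[[0,0,0.05],[0,0,0.15],[0,0,0.3]],"roll":[0,0,0]}'; python3 -m inch '{"jaw":[-0.8,-0.8,-0.8,-0.8],"offset":[[0,0,0.5],[0.1,-0.25,0.5],[0.1,-0.25,0.3],[0,0,0]],"roll":[0,0,0,0]}'; python3 st.py
python3 - <<'E'
from h import *
import pickle
pickle.dump(ctrl.camera_model("wrist"),open("w7.pkl","wb"))
im=ctrl.snapshot("wrist");cv2.imwrite("pics/w7.png",im[:,:,::-1])
for n in("scene","side"):
    im=ctrl.snapshot(n);cv2.imwrite(f"pics/{n}7.png",im[:,:,::-1])
E
```

```text
time: 13.15
tcp_pos: [539.9, 11.9, 27.2]
orientation: [-35.8, 88.1, -12.6]
wrist_force: [0.6, 0.4, -0.1]
finger_gap: 77.2
t 13.15 fixxy [  0.8  104.41] z 27.22 jaw-23 0.20 gap 77.16 Ffix [0.75 0.17] Fz -0.10 Tq [-0.02  0.04  0.06] tilt [ 0.0322 -0.0072 -0.9995]
time: 13.52
tcp_pos: [538.5, 12.0, 78.0]
orientation: [-37.0, 88.3, -13.8]
wrist_force: [0.4, -0.0, -0.8]
finger_gap: 77.2
time: 14.02
tcp_pos: [559.5, -39.0, 219.0]
orientation: [-35.9, 87.9, -12.7]
wrist_force: [0.2, -0.1, -0.1]
finger_gap: 76.9
t 14.03 fixxy [-1.13 49.86] z 218.99 jaw-23 0.27 gap 76.93 Ffix [ 0.13 -0.15] Fz -0.08 Tq [-0.04  0.02  0.01] tilt [ 0.0351 -0.0079 -0.9994]
```

View pics/w7.png

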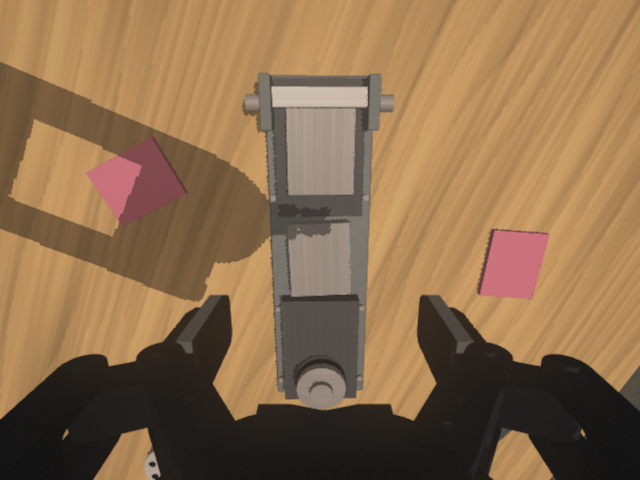

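Run:
```python
from h import *
a=cv2.imread("pics/w7.png")
c=a[70:310,240:400];cv2.imwrite("pics/c7.png",cv2.resize(c,None,fx=2.5,fy=2.5,interpolation=cv2.INTER_CUBIC)[:600])
c=a[85:210,265:385];cv2.imwrite("pics/c8.png",cv2.resize(c,None,fx=4.8,fy=4.8,interpolation=cv2.INTER_CUBIC))
```

```text
(no output)
```

View pics/c8.png

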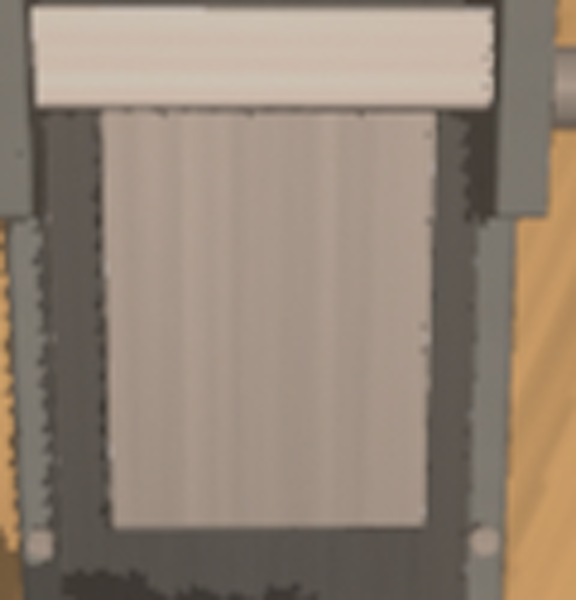

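View pics/c7.png

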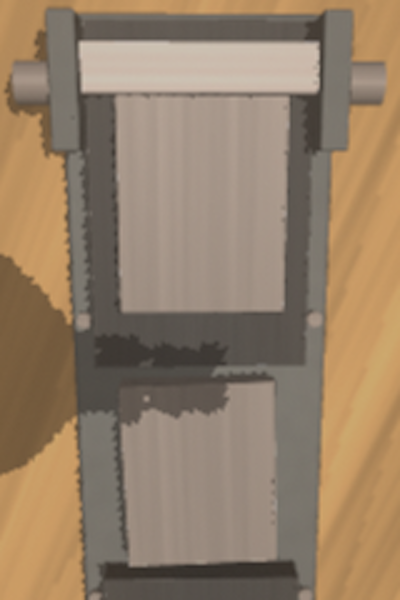

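```bash
python3 - <<'E'
from h import *
import pickle
m=pickle.load(open("w7.pkl","rb"));y=np.radians(23);c,s=np.cos(y),np.sin(y);F=np.array([[c,s],[-s,c]])
g=lambda q:F@(np.array(q)[:2]-[580,-84.5])
k=lambda p:(265+p[0]/4.8,85+p[1]/4.8)
rear=[g(p2w(m,k(p),34.5)) for p in [(112,527),(425,527)]]
bar=[g(p2w(m,k(p),40.5)) for p in [(35,107),(493,107)]]
rail=[g(p2w(m,k(p),28.5)) for p in [(50,500),(470,500)]]
ang=lambda a:np.degrees(np.arctan2(*(a[1]-a[0])[::-1])).round(2)
print("rear",np.round(rear,1),ang(rear),"bar",np.round(bar,1),ang(bar),"rail x mid",np.mean(rail,0))
p=g  
print("seat gap",np.mean(bar,0)[1]-np.mean(rear,0)[1]-75,"x off",np.mean(rear,0)[0]-np.mean(rail,0)[0])
k=lambda p:(240+p[0]/2.5,70+p[1]/2.5)
P=[g(p2w(m,k(q),30)) for q in [(120,388),(273,380),(277,562),(128,567)]];print("plate3",np.mean(P,0))
for n in("scene","side"):
  ctrl.snapshot(n)
  for q in ("load_cell","flange","tape"): print(n,q,[(r['xy'],round(r['score'],2)) for r in ctrl.look_for(n,q)][:1])
E
python3 st.py
```

```text
rear [[-29.1  66.1]
 [ 30.9  66. ]] -0.02 bar [[-40.2 140.9]
 [ 40.  141.4]] 0.38 rail x mid [-0.56152093 70.279214  ]
seat gap 0.10137753114284465 x off 1.4644908759747803
plate3 [ 0.02330663 -0.29070438]
scene load_cell [([251.6, 303.1], 0.6)]
scene flange [([147.8, 313.4], 0.97)]
scene tape [([447.8, 203.9], 0.77)]
side load_cell [([417.1, 291.1], 0.72)]
side flange [([454.7, 415.8], 0.86)]
side tape [([241.4, 168.2], 0.88)]
t 14.57 fixxy [-2.38 52.23] z 214.92 jaw-23 0.36 gap 76.74 Ffix [-0.32 -0.33] Fz -0.20 Tq [ 0.03  0.02 -0.02] tilt [ 0.0287 -0.0069 -0.9996]
```

The plate is seated with a gap of about 0.1 mm, square within 0.4° and about 1.5 mm off the middle line. Nothing else has moved, so I'm handing in.

```bash
python3 -c "
from workcell import ctrl
print(ctrl.sign_off())"
```

```text
the job is handed in; nothing more can be done
None
```

The top plate is off the stack, flat on the rail and home against the stop bar, and I handed the job in at about 14.6 s. I gripped it by its long sides and slid it along the faces while turning it square. Then I lowered it about 1.5 mm onto the rail and felt the bar with the plate centre about 103–104 mm from the fixture's middle.

**Push:** The wrist force rose from about 4 to 9 N, stayed at 8–9 N for about a second, and then read 9.6–10.4 N for about another second. The highest reading was about 10.5 N. These are wrist readings taken at the end of each short move, so the force on the stop itself was not measured directly. The push also carried a side force of about 2 N.

**Last checks, from the wrist camera after letting go:**
- **Seating:** the gap to the bar is about 0.1 mm, and the plate is square to the rail and the bar within about 0.4°.
- **Centring:** the plate is about 1.5 mm off the rail's middle line, with no overhang.
- **Plates beneath:** plate3 is centred on the fixture within about 0.3 mm. It was hidden at the start, so I could not compare it with its exact starting position. I did not measure plate1 and plate2.
- **Load cell, flange and tape:** the detector found them within 1 to 4 pixels of where they were, which is about its own scatter.

The tool leaned over by up to about 2° during the push, but the plate lay flat after release as far as the picture shows. No check failed.

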